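Turn a bamboo blank over against the steel stop

TASK

Turn the bamboo blank over on the grey board so that its pale side faces up for gluing. Push it across the board against the steel stop until it rears up and leans on the stop, then push its overhanging upper edge up and back from behind so that it falls over onto the board, and leave it lying flat there with the hand clear. Use only the outsides of the fingers: do not grip the blank or lift it clear of the board and stop, and leave the jar, the tin and the pliers where they are.

Things in the scene. Friction and masses are not known exactly. Their poses are not given: they have to be found in the camera images.
- board: Fixed turning board. Origin on the table, below the foot of the stop, mid-width. x points to the stop (push direction), y along the stop, z up. Flat grey top 18 mm above the table, x -190 to -12 mm, y -130 to 130 mm; then the groove, x -12 to 0; then the steel stop over the whole width. Free table behind it from x = 45 mm
- crest (a point): Middle of the top edge of the stop; board frame x = 32, y = 0, z = 56 mm. The stop is smooth 4 mm sheet rising from the groove floor (x = 0, z = 13 mm) at 35 deg to x = 14, z = 23, at 55 deg to x = 29, z = 44, at 75 deg to the top edge, so a blank pushed against it climbs by itself
- blank: Loose flat bamboo blank, 80 mm (its x) by 90 (y) by 8 (z), about 45 g, origin at its centre. z points out of the dark green skin side; the other side is pale. Starts flat on the board, green up, its x roughly along the board's. Leaning on the stop with its lower edge in the groove it stands at about 54 deg, its upper edge about 25 mm above the stop's top and overhanging behind it
- edge_a (a point): Middle of the blank's 90 mm long edge at its +x end, half way through the thickness; nearest the stop at the start
- edge_b (a point): Middle of the blank's 90 mm long edge at its -x end, half way through the thickness; farthest from the stop at the start
- jar: Bystander: clear jar with white cap, 60 mm across, 85 mm high, loose on the table to one side of the board. Origin under its centre
- tin: Bystander: open steel tin, 68 mm across, 80 mm high, loose on the table to the other side of the board. Origin under its centre
- pliers: Bystander: pliers with orange handles, 160 mm long (handles towards its -x), 16 mm high, lying on the table behind the stop. Origin at the pivot, on the table
- groove (a point): Middle of the groove, level with the board's top; board frame x = -6, y = 0, z = 18 mm. The groove is 12 mm wide, 5 mm deep and runs along y; it catches the lower edge of a blank that leans on the stop
Mind the look-alikes: they are no part of the job. Leave any pink or purple look-alike of the blank alone.

How it is judged:
By the outcome, as a careful person would: the job done as asked, in the order asked, and still so for the second after the job is handed in, with the robot touching nothing.
It also fails if it takes over 48 s, if anything falls off the work surface, if the arm or the gripper's body presses on something with over 40 N, if the wrist force passes 120 N, or if a joint passes its speed limit or range.

ROBOT

A 6-joint arm with a two-finger parallel gripper is mounted at the origin on the work surface. World frame = base frame: x ahead of the robot, y to its left, z up, the work surface at z = 0. Lengths are in m, angles in rad, forces in N, time in s.
With the tool pointing down it reaches from about 0.4 to 0.925 m from the base axis. Payload 3.4 kg.
Tool frame: the origin (TCP) lies midway between the tips of the shut fingers; the grasp point (between the pads) lies 19 mm behind it; y points along the fingers, x is the direction in which the jaws open and shut, and the axes are right-handed (so a half turn about y gives the same grasp; the last joint's range is limited). The gripper opens to 85 mm and grips with 20 to 120 N. Pads are 22 mm wide; open, the fingers measure 114 mm over their backs; the gripper's body (76 mm by 85 mm) begins 54 mm behind the grasp point. The pads swing forward as they close: fully open they stand 13 mm farther back than shut.
Start: joints at [-1.252, 0.307, 1.506, -0, 1.328, -0.073], TCP at [0.22, -0.531, 0.231] pointing down, gripper open.
Joint ranges: [-3.12, 3.12], [-1.05, 2.28], [0.14, 2.33], [-1.42, 4.57], [0.1, 2.73], [-2.68, 2.68]. Speed limits (rad/s): [2.57, 2.57, 3.14, 3.14, 3.14, 3.14].

INTERFACE

Orientations are given as a 3x3 rotation matrix whose columns are the frame's x, y, z axes.
In Python, from workcell import get_state, snapshot, camera_model, job_done, boxes_of, cut_out, mark_of gives the robot as it stands.
- The arm moves only by the shell command python3 -m jog 'ROWS'. ROWS is JSON, a list of rows, each an object with "offset": the shift along the tool's x, y, z in cm, a list of three; "rot": the turn, a rotation vector about the tool's x, y, z in rad, a list of three; "gripper": the opening, from -1 (shut) to 1 (fully open). A call has 1 to 20 rows; each row shifts and turns the pose as measured when the row begins, along the tool's axes as they then stand; what a row does not reach is not made up. A row lasts 1/10 s, in which the tool goes at most 50 mm and 8.59 degrees, less where a joint would pass 70% of its speed; a pose out of reach is approached as far as the arm can. A call is refused whole if a number of a shift passes 5 or a number of a turn 0.15, either way. A call with a gripper value outside its range is refused whole. The fingers move at their own pace and stop on an object; the grip force is fixed at half the most. Time passes only in rows, so rows that do not move let the fingers close. It gives the time, the measured TCP pose, the force and the opening at its end, in the units of the state.
- get_state(): the state, without advancing time (a new reading comes with each control period).
- snapshot(name): name is "side" or "top"; returns the picture (480x640x3 uint8, red, green, blue); there is no depth.
- camera_model(name): a dict with "mtx" (3x3 intrinsics, pixels), "R" (3x3) and "t" (3): a world point X has camera coordinates R X + t. Camera axes: x right, y down, z forward; pixel columns grow to the right and rows downward; lengths in m; the calibration is good to about 2 mm. A picture is of the moment at which its call begins. camera_model takes no time and is no camera call.
- job_done(): hands the job in, once; it reports no verdict.
Trained networks look in the newest picture that a camera, given by its name, has taken for a name from the list of things; names that differ only in an ending like _2 or _b are one class to them, and where a whole thing is asked for, a point or a joint stands for the part that bears it (a point fixed in the world has none). Each returns a list of dicts, best first, with "score" (0 to 1); they miss things now and then, are a little off and sometimes report something else, mostly with a low value. They report only what shows in the picture. A call takes as long as a camera call. They do not tell look-alikes from the thing itself.
- boxes_of(camera, name): "rect" ([left, top, width, height] in pixels, round what is visible of it).
- cut_out(camera, name): "mask" (480x640 bool, what is visible of it) and "rect" ([left, top, width, height] in pixels, round what is visible of it).
- mark_of(camera, name): "pixel" ([column, row] in pixels: a listed point, or the origin of a listed thing).
The state is a dict: "t": time; "q": joint angles; "qd": joint speeds; "joint_torque": joint torques, N m; "eef_pos": TCP position; "ee_rot": TCP orientation; "force": force on the tool from outside, world axes, zero at the start; "wrist_torque": the same for the moment, N m; "gripper_width": finger opening in m.
Only numpy, scipy, OpenCV 4.12 (cv2) and the standard library are available. Lean on these libraries where they do the work, as an engineer would, in place of code of your own. Each camera call takes 0.05 s, during which the arm holds its last target.

## Working session

There is one attempt and no reset: what is moved stays moved. The work goes in short steps, Python scripts to look and compute and a shell command to move; the robot and the scene stay as the last step left them, time stands still between calls to the robot, and variables do not carry over. Pictures are saved under pics/ and viewed, and the job is handed in when it is done.

```bash
mkdir -p pics; ls
python3 - <<'E'
from workcell import *
import cv2,numpy as np
for n in("side","top"):
    im=snapshot(n); cv2.imwrite(f"pics/{n}0.png",im[:,:,::-1])
    m=camera_model(n); print(n,np.round(m["mtx"],1).tolist(),np.round(m["R"],3).tolist(),np.round(m["t"],3).tolist())
s=get_state(); print(s["t"],s["eef_pos"],np.round(s["ee_rot"],3),s["gripper_width"],s["force"])
E
```

```text
pics
side [[573.5, 0.0, 330.1], [0.0, 573.5, 234.4], [0.0, 0.0, 1.0]] [[-0.931, -0.365, -0.02], [-0.247, 0.669, -0.701], [0.27, -0.648, -0.712]] [0.635, 0.15, 1.098]
top [[499.1, 0.0, 322.7], [0.0, 499.1, 228.9], [0.0, 0.0, 1.0]] [[0.004, -1.0, 0.002], [-0.975, -0.004, -0.224], [0.224, -0.001, -0.975]] [0.062, 0.677, 0.773]
0.1 [ 0.21984925 -0.53060065  0.23047952] [[ 0.383 -0.001  0.924]
 [-0.924  0.002  0.383]
 [-0.002 -1.     0.   ]] 0.08546266809212281 [-0.82846406  0.23803865 -1.23643264]
```

View pics/side0.png

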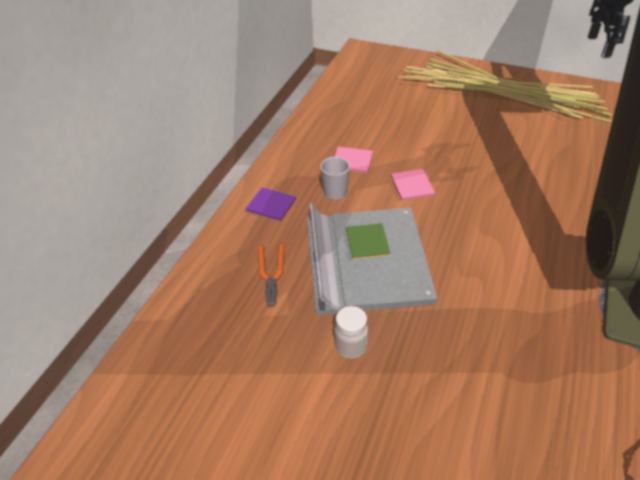

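View pics/top0.png

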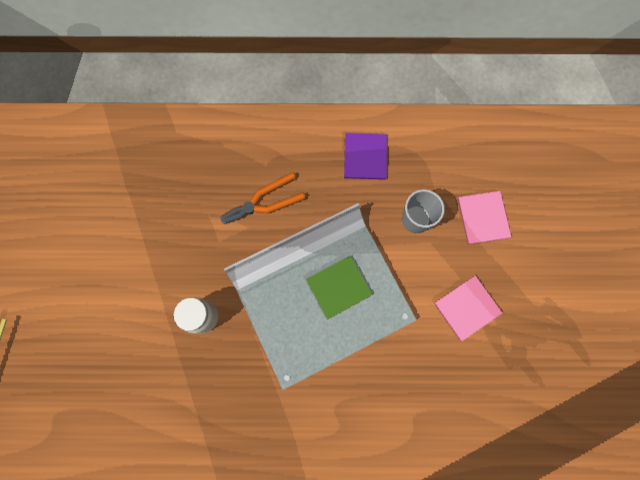

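The top view shows the green blank on the board at about (340,287). The stop runs from (228,270) to (362,208), the jar is at (195,315), the tin at (423,212) and the pliers at (262,203). The pink and purple squares lie off the board. Next I'll fit the poses.

```bash
cat > h.py <<'E'
import numpy as np,cv2
from workcell import *
from scipy.optimize import least_squares
C={n:camera_model(n) for n in("side","top")}
def proj(n,X):
    X=np.atleast_2d(X); c=C[n]; p=(c["R"]@X.T).T+np.array(c["t"]); q=(np.array(c["mtx"])@p.T).T; return q[:,:2]/q[:,2:]
def atz(n,uv,z):
    c=C[n]; R=np.array(c["R"]); o=-R.T@np.array(c["t"]); d=R.T@np.linalg.solve(np.array(c["mtx"]),[uv[0],uv[1],1]); return o+d*(z-o[2])/d[2]
def bw(p,P): # board->world, mm -> m
    x,y,a=p; P=np.atleast_2d(P)/1000.; c,s=np.cos(a),np.sin(a)
    return np.c_[x+c*P[:,0]-s*P[:,1], y+s*P[:,0]+c*P[:,1], P[:,2]]
def wb(p,W):
    x,y,a=p; W=np.atleast_2d(W); d=W[:,:2]-[x,y]; c,s=np.cos(a),np.sin(a)
    return np.c_[c*d[:,0]+s*d[:,1],-s*d[:,0]+c*d[:,1],W[:,2]]*1000
E
python3 - <<'E'
from h import *
import json
obs=[]
for n in("side","top"):
    snapshot(n)
    for k,P in(("crest",(32,0,56)),("groove",(-6,0,18)),("board",(0,0,0))):
        r=mark_of(n,k)
        print(n,k,[(np.round(q["pixel"],1).tolist(),round(q["score"],2)) for q in r[:2]])
    for k in("blank","edge_a","edge_b","jar","tin","pliers"):
        r=mark_of(n,k)
        print(n,k,[(np.round(q["pixel"],1).tolist(),round(q["score"],2),np.round(atz(n,q["pixel"],0 if k in("jar","tin","pliers") else .022),3).tolist()) for q in r[:4]])
# manual top corners
obs=[((284,388),(-190,130,18)),((415,319),(-190,-130,18)),((228,269),(32,130,56)),((361,206),(32,-130,56))]
def f(p): return (proj("top",bw(p,[o[1] for o in obs]))-np.array([o[0] for o in obs])).ravel()
s=least_squares(f,[.6,0,.4]); print(s.x,np.round(s.fun,1))
obs2=[((435,300),(-190,130,18)),((412,209),(-190,-130,18)),((320,309),(32,130,56)),((311,205),(32,-130,56))]
print(np.round(proj("side",bw(s.x,[o[1] for o in obs2]))-np.array([o[0] for o in obs2]),1))
print(get_state()["t"])
E
```

```text
side crest [([318.8, 245.5], 0.58), ([333.4, 265.2], 0.27)]
side groove [([336.1, 257.0], 0.57)]
side board [([333.8, 262.8], 0.94), ([269.8, 287.7], 0.43)]
side blank [([365.2, 239.9], 0.94, [0.589, 0.034, 0.022]), ([352.7, 156.5], 0.93, [0.711, -0.227, 0.022]), ([269.2, 203.8], 0.83, [0.83, 0.002, 0.022]), ([414.0, 181.8], 0.69, [0.543, -0.186, 0.022])]
side edge_a [([396.7, 186.5], 0.82, [0.576, -0.155, 0.022]), ([349.5, 247.3], 0.78, [0.613, 0.066, 0.022]), ([385.7, 238.1], 0.78, [0.549, 0.014, 0.022]), ([425.9, 179.5], 0.7, [0.519, -0.203, 0.022])]
side edge_b [([396.7, 186.5], 0.82, [0.576, -0.155, 0.022]), ([349.5, 247.3], 0.78, [0.613, 0.066, 0.022]), ([385.7, 238.1], 0.78, [0.549, 0.014, 0.022]), ([425.9, 179.5], 0.7, [0.519, -0.203, 0.022])]
side jar [([350.4, 342.6], 0.98, [0.535, 0.274, 0.0])]
side tin [([337.7, 193.8], 0.85, [0.705, -0.107, 0.0])]
side pliers [([272.5, 285.0], 0.56, [0.73, 0.2, 0.0])]
top crest [([293.4, 236.5], 0.97)]
top groove [([298.4, 257.3], 0.77)]
top board [([300.4, 258.3], 0.92)]
top blank [([338.1, 288.9], 0.88, [0.581, 0.038, 0.022]), ([367.2, 156.7], 0.86, [0.829, -0.018, 0.022]), ([486.2, 217.4], 0.8, [0.712, -0.233, 0.022]), ([467.7, 308.6], 0.6, [0.547, -0.189, 0.022])]
top edge_a [([346.0, 151.8], 0.96, [0.838, 0.022, 0.022]), ([503.8, 212.8], 0.94, [0.721, -0.266, 0.022]), ([463.7, 218.7], 0.87, [0.71, -0.192, 0.022]), ([454.0, 287.6], 0.86, [0.584, -0.167, 0.022])]
top edge_b [([346.0, 151.8], 0.96, [0.838, 0.022, 0.022]), ([503.8, 212.8], 0.94, [0.721, -0.266, 0.022]), ([463.7, 218.7], 0.87, [0.71, -0.192, 0.022]), ([454.0, 287.6], 0.86, [0.584, -0.167, 0.022])]
top jar [([200.2, 316.6], 0.7, [0.533, 0.283, 0.0])]
top tin [([418.2, 220.4], 0.63, [0.711, -0.113, 0.0])]
top pliers [([248.9, 208.7], 0.82, [0.733, 0.204, 0.0])]
[0.6397731  0.09974293 0.46203313] [-0.9  0.6  2.6  0.9 -1.8 -0.1  0.2 -1.7]
[[  0.2  -1.9]
 [ -1.7  -1.6]
 [  0.4 -13.8]
 [  0.4  -2.8]]
1.1
```

Run:
```python
from h import *
p0=[0.6397731,0.09974293,0.46203313]
im={n:cv2.imread(f"pics/{n}0.png") for n in("side","top")}
for n in im:
    h=cv2.cvtColor(im[n],cv2.COLOR_BGR2HSV)
    m=cv2.inRange(h,(40,110,40),(65,255,200)); 
    k,l,st,ce=cv2.connectedComponentsWithStats(m); i=1+np.argmax(st[1:,4]); m=(l==i).astype(np.uint8)
    c=cv2.findContours(m,0,1)[0][0]; a=cv2.approxPolyDP(c,6,True)[:,0]
    print(n,st[i],a.tolist()); W=np.array([atz(n,u,.026) for u in a]); print(np.round(wb(p0,W),1).tolist(), np.round(wb(p0,atz(n,ce[i],.026)),1))
big=cv2.resize(im["top"][190:400,190:430],None,fx=3,fy=3,interpolation=cv2.INTER_CUBIC)
for P in [(-190,130,18),(-190,-130,18),(-12,130,18),(-12,-130,18),(32,130,56),(32,-130,56),(0,130,13),(0,-130,13)]:
    u=proj("top",bw(p0,P))[0]; cv2.circle(big,tuple(int(v) for v in (u-[190,190])*3+1),4,(0,0,255),1)
cv2.imwrite("pics/crop1.png",big)
b=cv2.resize(im["side"][190:330,250:450],None,fx=4,fy=4,interpolation=cv2.INTER_CUBIC)
for P in [(-190,130,18),(-190,-130,18),(-12,130,18),(-12,-130,18),(32,130,56),(32,-130,56),(0,130,13),(0,-130,13)]:
    u=proj("side",bw(p0,P))[0]; cv2.circle(b,tuple(int(v) for v in (u-[250,190])*4+2),4,(0,0,255),1)
cv2.imwrite("pics/crop2.png",b)
```

```text
side [ 348  225   40   31 1000] [[380, 225], [348, 228], [353, 255], [387, 252]]
[[-112.3, -73.4, 26.0], [-42.3, -71.8, 26.0], [-43.9, 8.0, 26.0], [-114.8, 7.1, 26.0]] [[-78.5 -31.   26. ]]
top [ 307  256   65   63 2253] [[349, 256], [307, 279], [327, 318], [371, 294]]
[[-37.0, -72.6, 26.0], [-41.0, 12.5, 26.0], [-117.4, 11.0, 26.0], [-114.3, -76.6, 26.0]] [[-78.1 -31.2  26. ]]
```

View pics/crop1.png

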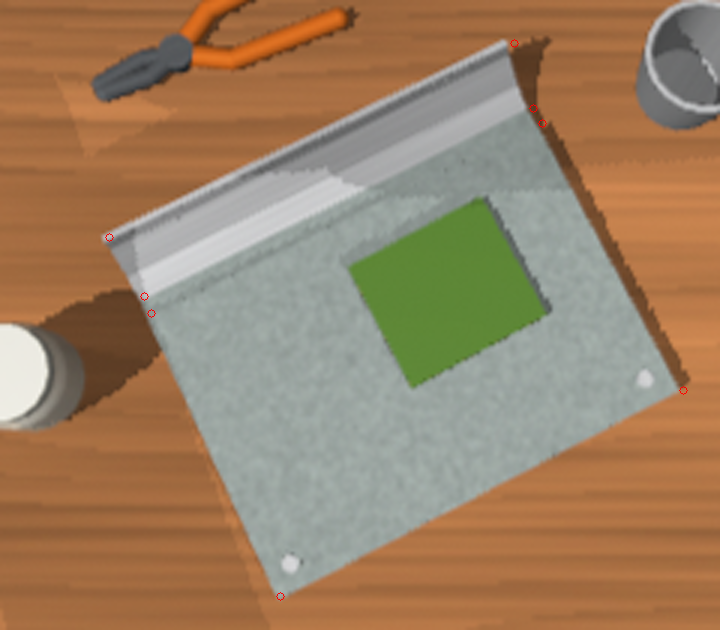

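View pics/crop2.png

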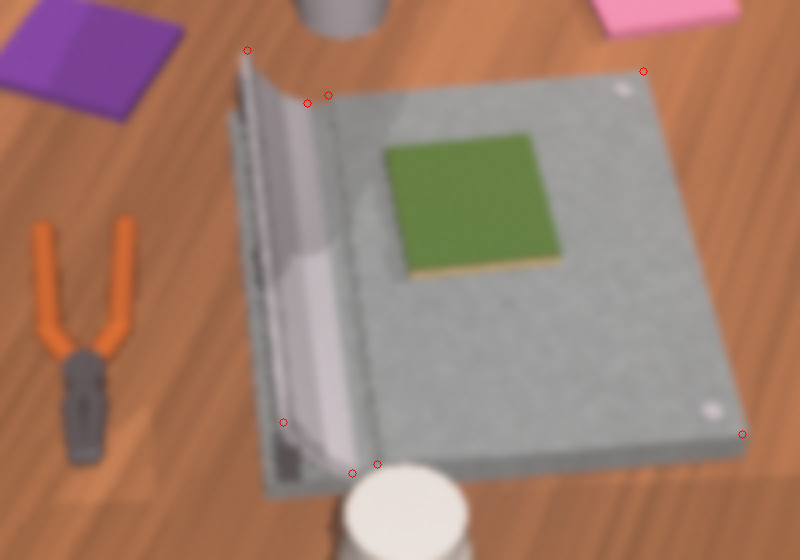

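```bash
cat >> h.py <<'E'
B=[0.6398,0.0997,0.4620]
def st(tgt=None):
    s=get_state(); p=np.array(s["eef_pos"]); R=np.array(s["ee_rot"])
    a,sn=np.cos(B[2]),np.sin(B[2]); Rb=np.array([[a,-sn,0],[sn,a,0],[0,0,1]])
    print("t %.2f"%s["t"],"tcp_board",np.round(wb(B,p),1)[0],"w %.1f"%(s["gripper_width"]*1000),"F_board",np.round(Rb.T@np.array(s["force"]),1))
    print("tool axes in board (cols)",np.round(Rb.T@R,3).tolist())
    if tgt is not None: print("delta tool cm",np.round(R.T@(bw(B,tgt)[0]-p)*100,2))
    return s
E
python3 - <<'E'
from h import *
st((-142,-31,100))
for n,w in dict(jar=(.534,.279,0),tin=(.708,-.11,0),pliers=(.7315,.202,0)).items(): print(n,np.round(wb(B,w),0))
E
```

```text
t 1.10 tcp_board [-657.  -377.7  231.3] w 85.6 F_board [ 0.7 -0.4  0. ]
tool axes in board (cols) [[-0.069, -0.0, 0.998], [-0.998, 0.0, -0.069], [-0.0, -1.0, -0.0]]
delta tool cm [-38.15  13.13  48.98]
jar [[-15. 208.   0.]]
tin [[ -32. -218.    0.]]
pliers [[128.  51.   0.]]
```

```bash
python3 -m jog '[{"offset":[-2.7,0.4,3.5],"rot":[0,-0.07,0],"gripper":0},{"offset":[-2.9,0.4,3.3],"rot":[0,0,0],"gripper":0},{"offset":[-2.9,0.4,3.3],"rot":[0,0,0],"gripper":0},{"offset":[-2.9,0.4,3.3],"rot":[0,0,0],"gripper":0},{"offset":[-2.9,0.4,3.3],"rot":[0,0,0],"gripper":0},{"offset":[-2.9,0.4,3.3],"rot":[0,0,0],"gripper":0},{"offset":[-2.9,0.4,3.3],"rot":[0,0,0],"gripper":0},{"offset":[-2.9,0.4,3.3],"rot":[0,0,0],"gripper":0},{"offset":[-2.9,0.4,3.3],"rot":[0,0,0],"gripper":0},{"offset":[-2.9,0.4,3.3],"rot":[0,0,0],"gripper":0}]'; python3 -c "
from h import *
st((-142,-31,70))"
```

```text
t: 2.1
eef_pos: [0.3972, -0.1219, 0.1897]
ee_rot: [[0.438, 0.007, 0.899], [-0.899, -0.01, 0.438], [0.012, -1.0, 0.002]]
force: [1.1, -0.1, -0.2]
gripper_width: 0.0426
t 2.10 tcp_board [-316.   -90.2  189.7] w 42.6 F_board [ 0.9 -0.6 -0.2]
tool axes in board (cols) [[-0.009, 0.002, 1.0], [-1.0, -0.012, -0.009], [0.012, -1.0, 0.002]]
delta tool cm [-6.22 11.93 17.32]
```

```bash
python3 -m jog '[{"offset":[-1.5,1.5,4.2],"rot":[0,0,0],"gripper":0},{"offset":[-1.5,2.5,3.7],"rot":[0,0,0],"gripper":0},{"offset":[-1.5,2.5,3.7],"rot":[0,0,0],"gripper":0},{"offset":[-1.5,2.5,3.7],"rot":[0,0,0],"gripper":0},{"offset":[0,2.5,2],"rot":[0,0,0],"gripper":0}]'; python3 -c "
from h import *
st((-142,-31,35))
im=snapshot('side');cv2.imwrite('pics/side1.png',cv2.resize(im[130:330,220:520,::-1],None,fx=2.6,fy=2.6,interpolation=cv2.INTER_CUBIC))"
```

```text
t: 2.6
eef_pos: [0.536, 0.0165, 0.0761]
ee_rot: [[0.442, 0.022, 0.897], [-0.897, -0.012, 0.443], [0.02, -1.0, 0.014]]
force: [-0.5, -1.1, 0.2]
gripper_width: 0.0426
t 2.60 tcp_board [-130.   -28.2   76.1] w 42.6 F_board [-1.  -0.8  0.2]
tool axes in board (cols) [[-0.004, 0.014, 1.0], [-1.0, -0.02, -0.003], [0.02, -1.0, 0.014]]
delta tool cm [ 0.2   4.1  -1.25]
```

View pics/side1.png

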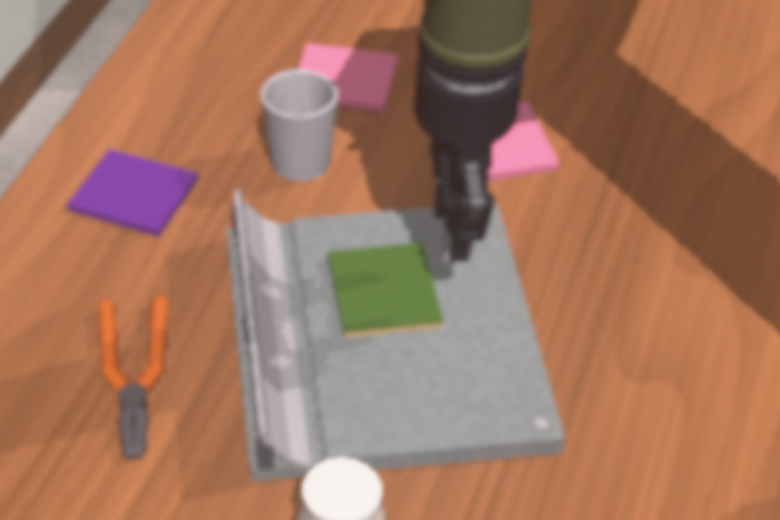

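```bash
python3 -m jog '[{"offset":[0.2,0,-1.3],"rot":[-0.014,0,0.02],"gripper":0},{"offset":[0,2,0],"rot":[0,0,0],"gripper":0},{"offset":[0,2,0],"rot":[0,0,0],"gripper":0},{"offset":[0,0,0],"rot":[0,0,0],"gripper":0}]'; python3 -c "
from h import *
st((-142,-31,25))"
```

```text
t: 3.05
eef_pos: [0.5233, 0.0074, 0.032]
ee_rot: [[0.445, -0.008, 0.896], [-0.896, 0.002, 0.445], [-0.005, -1.0, -0.007]]
force: [-0.2, -0.6, 0.7]
gripper_width: 0.0426
t 3.05 tcp_board [-145.5  -30.7   32. ] w 42.6 F_board [-0.4 -0.5  0.7]
tool axes in board (cols) [[-0.001, -0.007, 1.0], [-1.0, 0.005, -0.001], [-0.005, -1.0, -0.007]]
delta tool cm [0.03 0.7  0.35]
```

```bash
python3 -m jog '[{"offset":[0,0.5,0],"rot":[0,0,0],"gripper":0},{"offset":[0,0.4,0],"rot":[0,0,0],"gripper":0},{"offset":[0,0,0],"rot":[0,0,0],"gripper":0}]'; python3 -m jog '[{"offset":[0,0.2,0],"rot":[0,0,0],"gripper":0},{"offset":[0,0,0],"rot":[0,0,0],"gripper":0}]';  python3 -c "
from h import *
st((-142,-31,18))"
```

```text
t: 3.35
eef_pos: [0.5228, 0.005, 0.0257]
ee_rot: [[0.442, -0.006, 0.897], [-0.897, 0.002, 0.442], [-0.004, -1.0, -0.005]]
force: [-0.2, -0.4, 0.4]
gripper_width: 0.0431
t: 3.55
eef_pos: [0.5235, 0.0046, 0.0249]
ee_rot: [[0.442, -0.004, 0.897], [-0.897, 0.001, 0.442], [-0.003, -1.0, -0.003]]
force: [0.0, -1.6, -0.8]
gripper_width: 0.043
t 3.55 tcp_board [-146.5  -33.3   24.9] w 43.0 F_board [-0.7 -1.4 -0.8]
tool axes in board (cols) [[-0.005, -0.003, 1.0], [-1.0, 0.003, -0.005], [-0.003, -1.0, -0.003]]
delta tool cm [-0.23  0.69  0.46]
```

```bash
for i in 1 2 3; do python3 -m jog '[{"offset":[0,0.3,0],"rot":[0,0,0],"gripper":0}]' | egrep 'eef_pos|force'; done;  python3 -c "
from h import *
st((-142,-31,18))"
```

```text
eef_pos: [0.5241, 0.0046, 0.0225]
force: [0.3, -0.3, -0.2]
eef_pos: [0.5244, 0.0047, 0.0195]
force: [0.5, 0.6, 0.2]
eef_pos: [0.5244, 0.0048, 0.0164]
force: [0.8, -0.1, 0.3]
t 3.85 tcp_board [-145.6  -33.6   16.4] w 42.7 F_board [ 0.6 -0.4  0.3]
tool axes in board (cols) [[-0.004, -0.001, 1.0], [-1.0, 0.002, -0.004], [-0.002, -1.0, -0.001]]
delta tool cm [-0.26 -0.16  0.36]
```

```bash
python3 -m jog '[{"offset":[-0.2,0,1.0],"rot":[0,0,0],"gripper":0},{"offset":[0,0,1.0],"rot":[0,0,0],"gripper":0},{"offset":[0,0,1.0],"rot":[0,0,0],"gripper":0},{"offset":[0,0,1.0],"rot":[0,0,0],"gripper":0},{"offset":[0,0,1.0],"rot":[0,0,0],"gripper":0},{"offset":[0,0,0],"rot":[0,0,0],"gripper":0}]';  python3 -c "
from h import *
st((-16,-31,16.5))
for n,r in (('side',(190,330,270,470)),('top',(190,400,200,440))):
  im=snapshot(n)[r[0]:r[1],r[2]:r[3],::-1];cv2.imwrite(f'pics/{n}2.png',cv2.resize(im,None,fx=3 if n=='side' else 2.5,fy=3 if n=='side' else 2.5,interpolation=cv2.INTER_CUBIC))"
```

```text
t: 4.45
eef_pos: [0.5538, 0.0245, 0.0165]
ee_rot: [[0.445, -0.031, 0.895], [-0.896, -0.008, 0.445], [-0.007, -0.999, -0.031]]
force: [1.2, 0.7, 1.3]
gripper_width: 0.0425
t 4.45 tcp_board [-110.5  -29.    16.5] w 42.5 F_board [1.4 0.  1.3]
tool axes in board (cols) [[-0.001, -0.031, 1.0], [-1.0, 0.007, -0.001], [-0.007, -0.999, -0.031]]
delta tool cm [ 0.19 -0.29  9.45]
```

View pics/side2.png

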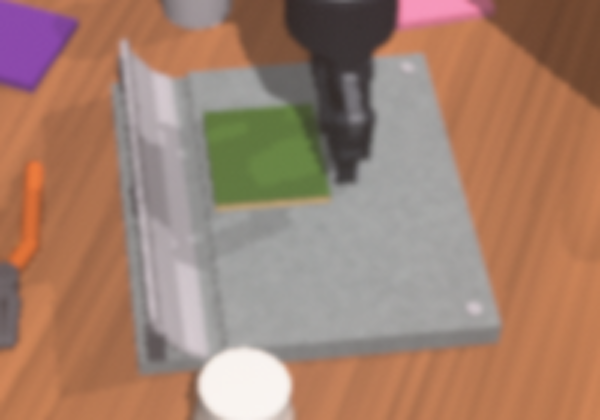

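View pics/top2.png

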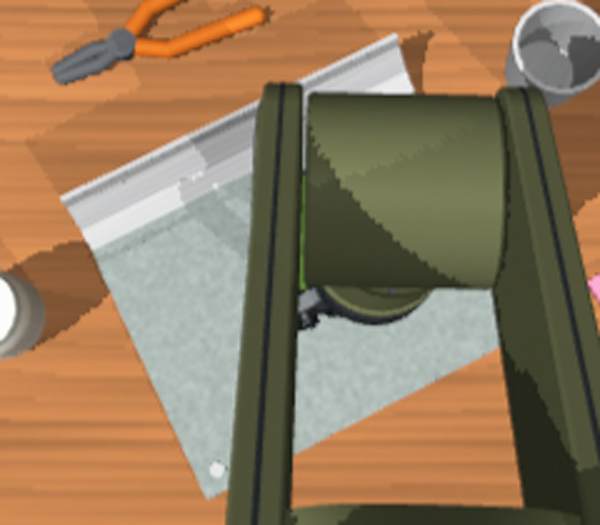

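```bash
cat >> h.py <<'E'
def green(n="side",z=.026):
    im=snapshot(n); h=cv2.cvtColor(im,cv2.COLOR_RGB2HSV); m=cv2.inRange(h,(40,110,40),(65,255,200))
    k,l,s,ce=cv2.connectedComponentsWithStats(m); 
    if k<2: print("no green"); return im
    i=1+np.argmax(s[1:,4]); m=(l==i).astype(np.uint8)
    c=cv2.findContours(m,0,1)[0][0]; a=cv2.approxPolyDP(c,4,True)[:,0]
    print(n,"green",s[i][4],a.tolist(),np.round(wb(B,np.array([atz(n,u,z) for u in a])),0)[:,:2].tolist()); return im
def crop(im,name,r,f):
    cv2.imwrite(f"pics/{name}.png",cv2.resize(im[r[0]:r[1],r[2]:r[3],::-1],None,fx=f,fy=f,interpolation=cv2.INTER_CUBIC))
E
python3 -c "
from h import *
green()"; python3 -m jog '[{"offset":[0.1,0,1.2],"rot":[0.03,0,0],"gripper":0},{"offset":[0.1,0,1.2],"rot":[0,0,0],"gripper":0},{"offset":[0,0,1.2],"rot":[0,0,0],"gripper":0},{"offset":[0,0,1.2],"rot":[0,0,0],"gripper":0},{"offset":[0,0,0],"rot":[0,0,0],"gripper":0}]'; python3 -c "
from h import *
st((-16,-31,16.5))
crop(green(),'side3',(190,330,270,470),3)"
```

```text
side green 961 [[368, 226], [339, 229], [343, 256], [377, 253]] [[-86.0, -73.0], [-23.0, -71.0], [-23.0, 9.0], [-94.0, 8.0]]
t: 5.1
eef_pos: [0.5836, 0.0403, 0.0166]
ee_rot: [[0.446, -0.029, 0.895], [-0.895, -0.0, 0.446], [-0.013, -1.0, -0.026]]
force: [1.6, -0.2, 1.6]
gripper_width: 0.0426
t 5.10 tcp_board [-76.8 -28.1  16.6] w 42.6 F_board [ 1.3 -0.8  1.6]
tool axes in board (cols) [[-0.0, -0.026, 1.0], [-1.0, 0.013, 0.0], [-0.013, -1.0, -0.026]]
delta tool cm [ 0.29 -0.15  6.08]
side green 942 [[352, 227], [324, 229], [327, 255], [362, 254]] [[-51.0, -74.0], [10.0, -74.0], [10.0, 2.0], [-63.0, 7.0]]
```

View pics/side3.png

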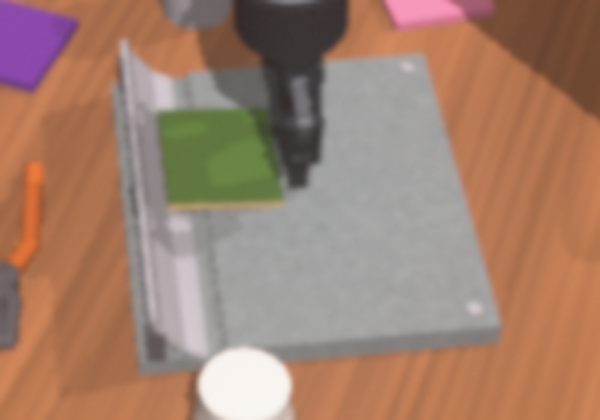

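```bash
python3 -m jog '[{"offset":[0.2,0,1.2],"rot":[0.03,0,-0.01],"gripper":0},{"offset":[0.1,0,1.2],"rot":[0,0,0],"gripper":0},{"offset":[0,0,1.2],"rot":[0,0,0],"gripper":0},{"offset":[0,0,1.2],"rot":[0,0,0],"gripper":0},{"offset":[0,0,0],"rot":[0,0,0],"gripper":0}]'; python3 -c "
from h import *
st((-16,-31,16.5))
crop(green(),'side4',(190,330,270,470),3)"
```

```text
t: 5.65
eef_pos: [0.6114, 0.0542, 0.0166]
ee_rot: [[0.446, -0.026, 0.895], [-0.895, -0.003, 0.446], [-0.009, -1.0, -0.025]]
force: [0.9, 0.5, 1.9]
gripper_width: 0.043
t 5.65 tcp_board [-45.7 -28.1  16.6] w 43.0 F_board [1.1 0.  1.9]
tool axes in board (cols) [[0.001, -0.025, 1.0], [-1.0, 0.009, 0.001], [-0.009, -1.0, -0.025]]
delta tool cm [ 0.29 -0.07  2.97]
side green 775 [[313, 218], [316, 244], [346, 255], [340, 229]] [[31.0, -111.0], [30.0, -31.0], [-29.0, 6.0], [-25.0, -71.0]]
```

View pics/side4.png

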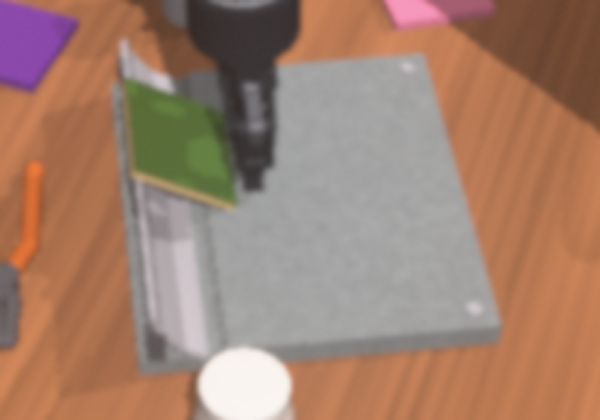

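It's climbing evenly, so I'll keep pushing.

```bash
python3 -m jog '[{"offset":[0,0,1.0],"rot":[0.02,0,-0.01],"gripper":0},{"offset":[0,0,1.0],"rot":[0,0,0],"gripper":0},{"offset":[0,0,0.9],"rot":[0,0,0],"gripper":0},{"offset":[0,0,0.3],"rot":[0,0,0],"gripper":0}]'; python3 -c "
from h import *
st((-16,-31,16.5))
crop(green(),'side5',(190,330,270,470),3)"
```

```text
t: 6.1
eef_pos: [0.6259, 0.0629, 0.0163]
ee_rot: [[0.448, -0.028, 0.894], [-0.894, -0.012, 0.448], [-0.002, -1.0, -0.031]]
force: [-1.8, -1.5, 6.6]
gripper_width: 0.0429
t 6.10 tcp_board [-28.8 -26.7  16.3] w 42.9 F_board [-2.2 -0.5  6.6]
tool axes in board (cols) [[0.003, -0.031, 1.0], [-1.0, 0.002, 0.003], [-0.002, -1.0, -0.031]]
delta tool cm [ 0.43 -0.06  1.28]
side green 625 [[309, 216], [312, 242], [338, 255], [332, 230]] [[39.0, -118.0], [38.0, -38.0], [-13.0, 5.0], [-7.0, -69.0]]
```

View pics/side5.png

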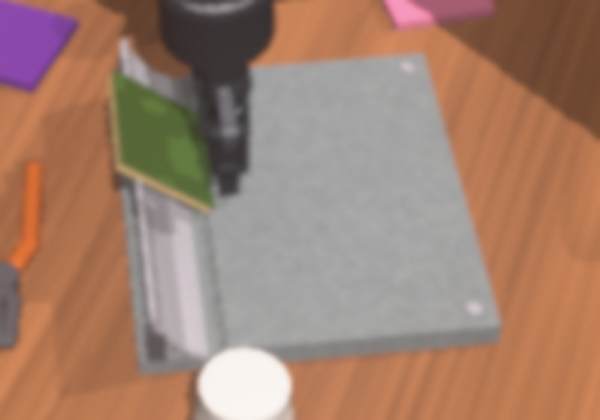

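```bash
python3 -m jog '[{"offset":[0,-0.2,0.6],"rot":[0.03,0,0],"gripper":0},{"offset":[0,0,0.6],"rot":[0,0,0],"gripper":0}]'; python3 -c "
from h import *
st((-16,-31,16.5))
crop(green(),'side6',(190,330,270,470),3)"
```

```text
t: 6.35
eef_pos: [0.635, 0.0681, 0.0172]
ee_rot: [[0.448, -0.003, 0.894], [-0.894, 0.002, 0.448], [-0.003, -1.0, -0.002]]
force: [-1.3, -1.2, 1.2]
gripper_width: 0.0428
t 6.35 tcp_board [-18.4 -26.1  17.2] w 42.8 F_board [-1.7 -0.5  1.2]
tool axes in board (cols) [[0.002, -0.002, 1.0], [-1.0, 0.003, 0.002], [-0.003, -1.0, -0.002]]
delta tool cm [0.49 0.06 0.24]
side green 271 [[314, 221], [323, 230], [318, 243], [332, 250], [325, 227]] [[29.0, -101.0], [12.0, -71.0], [26.0, -34.0], [-2.0, -11.0], [7.0, -80.0]]
```

View pics/side6.png

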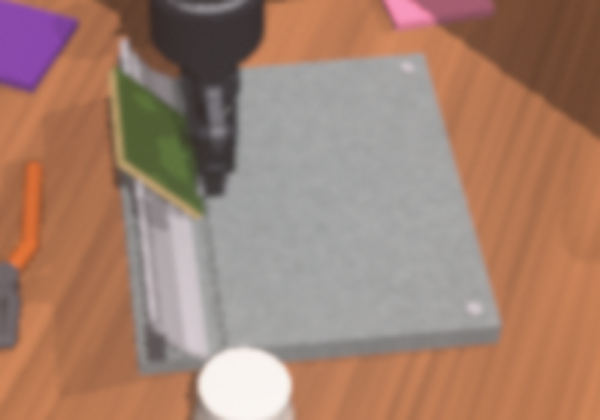

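```bash
python3 -m jog '[{"offset":[0,-0.2,0.5],"rot":[0,0,0],"gripper":0},{"offset":[0,-0.1,0.4],"rot":[0,0,0],"gripper":0}]'; python3 -m jog '[{"offset":[0,-0.1,0.2],"rot":[0,0,0],"gripper":0}]'; python3 -c "
from h import *
st((-16,-31,16.5))
crop(green(),'side7',(190,330,270,470),3)"
```

```text
t: 6.6
eef_pos: [0.6409, 0.0715, 0.0192]
ee_rot: [[0.448, -0.011, 0.894], [-0.894, -0.001, 0.448], [-0.004, -1.0, -0.01]]
force: [-9.9, -6.8, 9.3]
gripper_width: 0.0427
t: 6.7
eef_pos: [0.6409, 0.0718, 0.0198]
ee_rot: [[0.449, -0.016, 0.893], [-0.894, -0.002, 0.449], [-0.005, -1.0, -0.015]]
force: [-2.9, -1.8, 2.0]
gripper_width: 0.0427
t 6.70 tcp_board [-11.5 -25.5  19.8] w 42.7 F_board [-3.4 -0.3  2. ]
tool axes in board (cols) [[0.004, -0.015, 1.0], [-1.0, 0.005, 0.004], [-0.005, -1.0, -0.015]]
delta tool cm [ 0.55  0.33 -0.45]
side green 113 [[321, 231], [319, 246], [327, 248]] [[17.0, -69.0], [24.0, -25.0], [8.0, -17.0]]
```

View pics/side7.png

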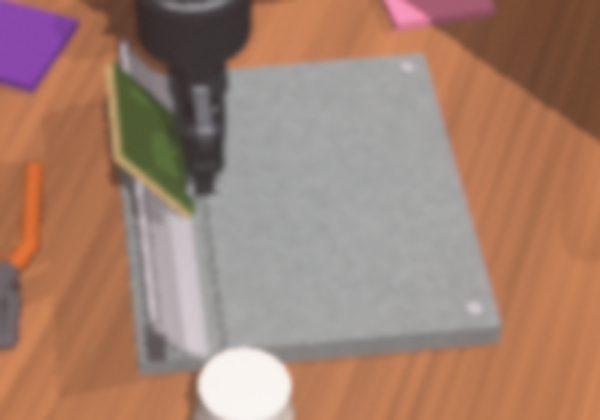

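Contact force rose to 9.9 N on the stop, so the blank is seated in the groove. Backing off and lifting.

```bash
python3 -m jog '[{"offset":[0,0,-1.5],"rot":[0,0,0],"gripper":0},{"offset":[0,0,-3],"rot":[0,0,0],"gripper":0},{"offset":[0,-3,-3],"rot":[0,0,0],"gripper":0},{"offset":[0,-4.5,0],"rot":[0,0,0],"gripper":0},{"offset":[0,-4.5,0],"rot":[0,0,0],"gripper":0},{"offset":[0,-3.5,0],"rot":[0,0,0],"gripper":0}]'; python3 -c "
from h import *
st((85,-31,150))
crop(green(),'side8',(190,330,270,470),3)
crop(green('top'),'top8',(170,400,200,440),2.5)"
```

```text
t: 7.35
eef_pos: [0.5743, 0.0398, 0.1724]
ee_rot: [[0.449, -0.024, 0.893], [-0.893, 0.0, 0.449], [-0.011, -1.0, -0.021]]
force: [0.4, -0.2, 0.1]
gripper_width: 0.0424
t 7.35 tcp_board [-85.4 -24.4 172.4] w 42.4 F_board [ 0.3 -0.3  0.1]
tool axes in board (cols) [[0.004, -0.021, 1.0], [-1.0, 0.011, 0.004], [-0.011, -1.0, -0.021]]
delta tool cm [ 0.75  1.88 17.08]
side green 562 [[311, 216], [313, 242], [336, 257], [332, 231]] [[35.0, -118.0], [36.0, -38.0], [-8.0, 10.0], [-7.0, -66.0]]
top green 26 [[304, 252], [303, 263]] [[5.0, -4.0], [-12.0, 7.0]]
```

View pics/side8.png

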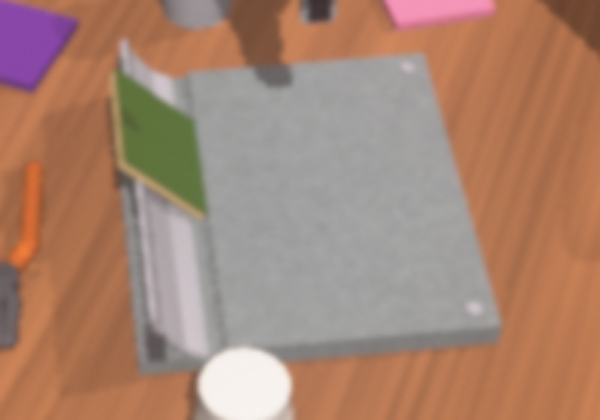

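View pics/top8.png

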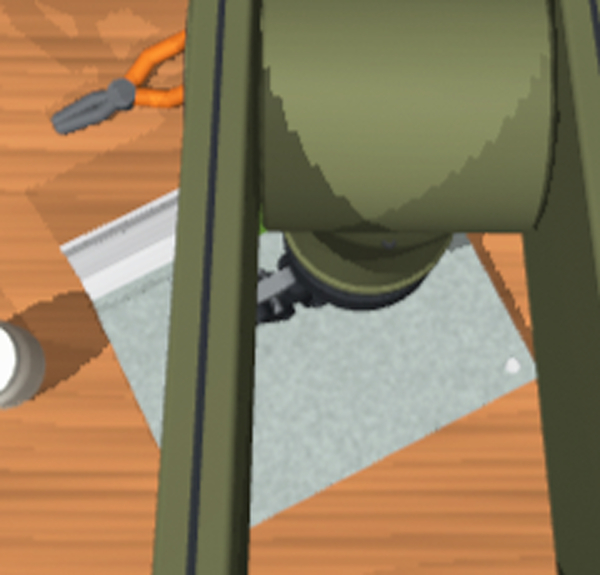

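Run:
```python
from h import *
U=np.array([[311,216],[313,242],[336,257],[332,231]],float)+np.array([-.5,0])
def corners(q):
    x,z,th,yc,yaw=q  # pale lower edge
    c,s=np.cos(th),np.sin(th); P=[]
    for (l,y) in((80,-45),(80,45),(0,45),(0,-45)):
        px=l*c-8*s; pz=z+l*s+8*c
        P.append((x+px*np.cos(yaw)-y*np.sin(yaw), yc+y*np.cos(yaw)+px*np.sin(yaw),pz))
    return P
r=least_squares(lambda q:np.r_[(proj("side",bw(B,corners(q)))-U).ravel(),(q[4])*20,(q[1]-13)/5],[0,13,.94,-31,0])
print(np.round(r.x,2),np.degrees(r.x[2]),np.round(r.fun,1)); print(np.round(corners(r.x)))
```

```text
[-3.860e+00  5.180e+00  9.000e-01 -3.851e+01  3.000e-02] 51.3516106873947 [-2.3 -4.1 -0.2  0.4  1.9  3.7  0.7 -0.5  0.6 -1.6]
[[ 41. -82.  73.]
 [ 38.   8.  73.]
 [-11.   6.  10.]
 [ -9. -84.  10.]]
```

```bash
python3 -m jog '[{"offset":[0.2,0,3.5],"rot":[0.02,0,-0.01],"gripper":0},{"offset":[0.2,0,4.5],"rot":[0,0,0],"gripper":0},{"offset":[0.2,0,4.5],"rot":[0,0,0],"gripper":0},{"offset":[0.2,0,4.5],"rot":[0,0,0],"gripper":0},{"offset":[0,0,2.5],"rot":[0,0,0],"gripper":0},{"offset":[0,0,0],"rot":[0,0,0],"gripper":0}]'; python3 -c "
from h import *
st((85,-33,63))
crop(green(),'side9',(150,330,230,470),3)"
```

```text
t: 8.05
eef_pos: [0.7646, 0.1256, 0.1749]
ee_rot: [[0.449, 0.016, 0.893], [-0.894, 0.003, 0.449], [0.004, -1.0, 0.016]]
force: [0.1, 0.3, -0.3]
gripper_width: 0.0429
t 8.05 tcp_board [123.3 -32.4 174.9] w 42.9 F_board [ 0.2  0.3 -0.3]
tool axes in board (cols) [[0.004, 0.016, 1.0], [-1.0, -0.004, 0.004], [0.004, -1.0, 0.016]]
delta tool cm [-0.   11.13 -4.  ]
side green 576 [[311, 216], [313, 242], [335, 257], [332, 231]] [[35.0, -118.0], [36.0, -38.0], [-6.0, 10.0], [-7.0, -66.0]]
```

View pics/side9.png

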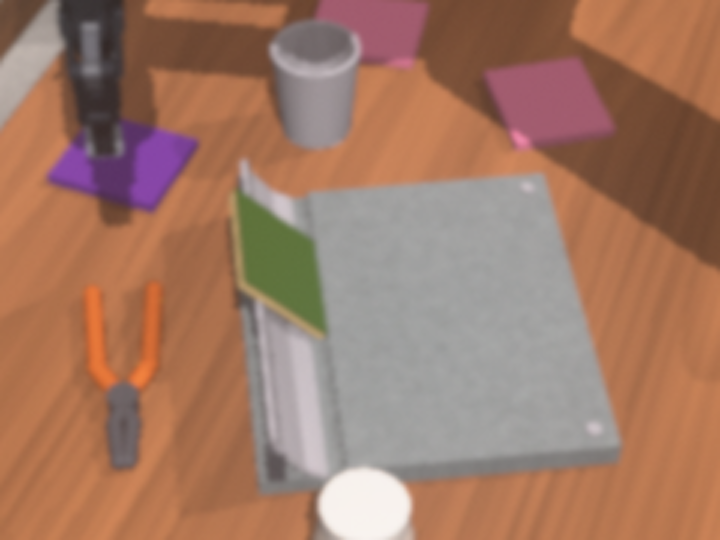

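```bash
python3 -m jog '[{"offset":[0,3,-2],"rot":[-0.016,0,0],"gripper":0},{"offset":[0,4,0],"rot":[0,0,0],"gripper":0},{"offset":[0,3,0],"rot":[0,0,0],"gripper":0},{"offset":[0,0,0],"rot":[0,0,0],"gripper":0}]'; python3 -c "
from h import *
st((75,-33,63))
crop(green(),'side10',(150,330,230,470),3)"
```

```text
t: 8.5
eef_pos: [0.7415, 0.1143, 0.071]
ee_rot: [[0.449, -0.003, 0.894], [-0.894, -0.005, 0.449], [0.004, -1.0, -0.005]]
force: [-1.0, -0.1, 1.3]
gripper_width: 0.0426
t 8.50 tcp_board [ 97.6 -32.2  71. ] w 42.6 F_board [-0.9  0.3  1.3]
tool axes in board (cols) [[0.003, -0.005, 1.0], [-1.0, -0.004, 0.003], [0.004, -1.0, -0.005]]
delta tool cm [ 0.07  0.81 -2.25]
side green 581 [[310, 216], [313, 242], [335, 257], [332, 231]] [[37.0, -118.0], [36.0, -38.0], [-6.0, 10.0], [-7.0, -66.0]]
```

View pics/side10.png

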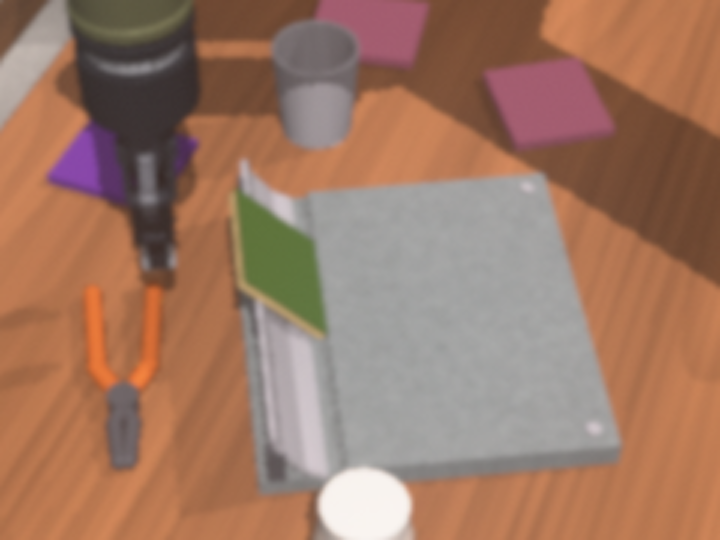

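```bash
python3 -m jog '[{"offset":[0,1,-1.5],"rot":[0,0,0],"gripper":0},{"offset":[0,0,-1.2],"rot":[0,0,0],"gripper":0},{"offset":[0,0,-0.2],"rot":[0,0,0],"gripper":0}]'; python3 -c "
from h import *
st((62,-33,60))
crop(green(),'side11',(150,330,230,470),3)"
```

```text
t: 8.85
eef_pos: [0.7185, 0.1007, 0.0685]
ee_rot: [[0.448, 0.008, 0.894], [-0.894, -0.004, 0.449], [0.007, -1.0, 0.005]]
force: [0.7, -0.2, 0.1]
gripper_width: 0.0431
t 8.85 tcp_board [ 70.9 -34.1  68.5] w 43.1 F_board [ 0.5 -0.5  0.1]
tool axes in board (cols) [[0.003, 0.005, 1.0], [-1.0, -0.007, 0.003], [0.007, -1.0, 0.005]]
delta tool cm [-0.12  0.85 -0.89]
side green 589 [[310, 216], [313, 242], [335, 257], [332, 231]] [[37.0, -118.0], [36.0, -38.0], [-6.0, 10.0], [-7.0, -66.0]]
```

View pics/side11.png

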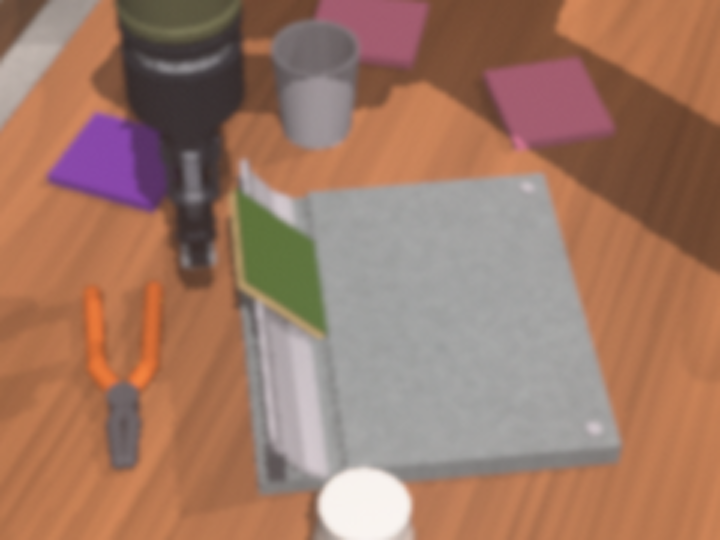

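```bash
python3 -m jog '[{"offset":[0,0.8,0],"rot":[0,0,0],"gripper":0},{"offset":[0,0.2,-0.5],"rot":[0,0,0],"gripper":0},{"offset":[0,0,-0.5],"rot":[0,0,0],"gripper":0},{"offset":[0,0,-0.5],"rot":[0,0,0],"gripper":0}]'; python3 -c "
from h import *
st((50,-33,65))
crop(green(),'side12',(170,310,250,430),4)"
```

```text
t: 9.3
eef_pos: [0.7086, 0.0945, 0.062]
ee_rot: [[0.449, 0.017, 0.894], [-0.894, -0.003, 0.449], [0.011, -1.0, 0.014]]
force: [-0.0, -0.7, -0.0]
gripper_width: 0.0425
t 9.30 tcp_board [ 59.2 -35.4  62. ] w 42.5 F_board [-0.3 -0.6 -0. ]
tool axes in board (cols) [[0.003, 0.014, 1.0], [-1.0, -0.01, 0.003], [0.011, -1.0, 0.014]]
delta tool cm [-0.24 -0.32 -0.92]
side green 592 [[311, 216], [313, 242], [335, 257], [332, 231]] [[35.0, -118.0], [36.0, -38.0], [-6.0, 10.0], [-7.0, -66.0]]
```

View pics/side12.png

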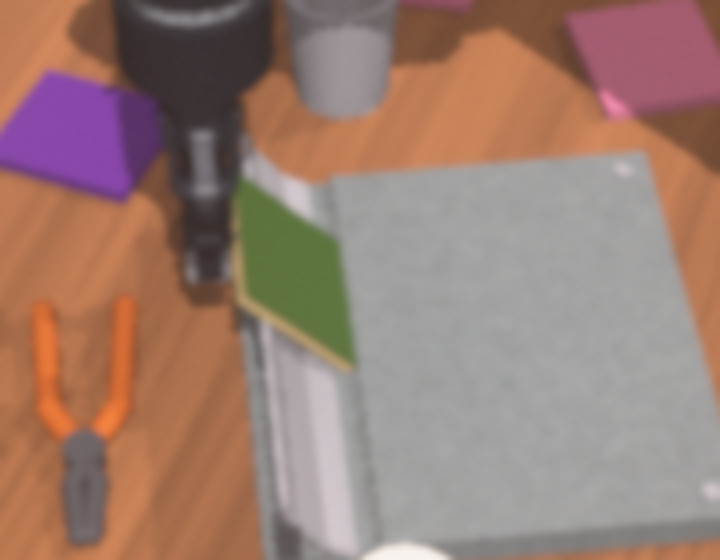

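```bash
python3 -m jog '[{"offset":[0,-0.2,-0.9],"rot":[-0.012,0,0.01],"gripper":0},{"offset":[0,-0.4,-0.9],"rot":[0,0,0],"gripper":0},{"offset":[0,-0.4,-0.9],"rot":[0,0,0],"gripper":0}]'; python3 -c "
from h import *
st((30,-33,65))
crop(green(),'side13',(170,310,250,430),4)"
```

```text
t: 9.65
eef_pos: [0.6824, 0.0815, 0.0719]
ee_rot: [[0.449, -0.001, 0.894], [-0.894, 0.001, 0.449], [-0.001, -1.0, -0.0]]
force: [0.0, 0.3, -0.2]
gripper_width: 0.0424
t 9.65 tcp_board [ 30.  -35.3  71.9] w 42.4 F_board [ 0.2  0.3 -0.2]
tool axes in board (cols) [[0.004, -0.0, 1.0], [-1.0, 0.001, 0.004], [-0.001, -1.0, -0.0]]
delta tool cm [-0.23  0.69  0.  ]
side green 1 [[325, 217]] [[4.0, -111.0]]
```

View pics/side13.png

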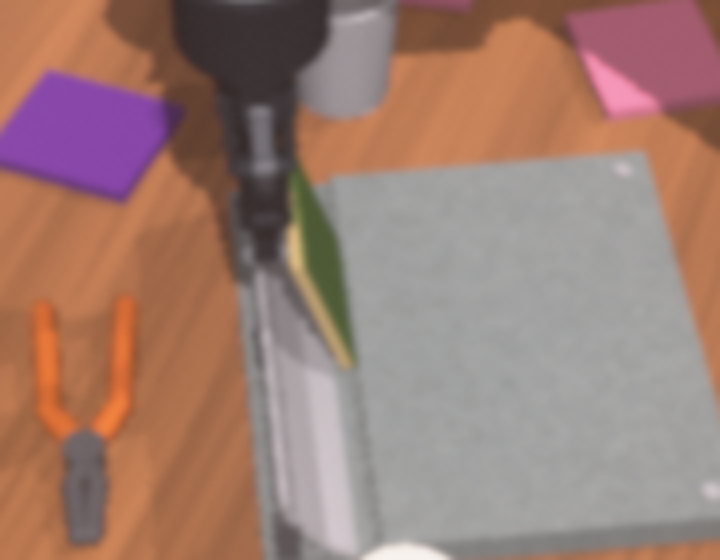

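It's rotating about the groove, now at about 75°. I'll push on past vertical.

```bash
python3 -m jog '[{"offset":[0,-0.2,-0.8],"rot":[0,0,0],"gripper":0},{"offset":[0,-0.1,-0.8],"rot":[0,0,0],"gripper":0}]'; python3 -c "
from h import *
st((5,-33,72))
crop(green(),'side14',(170,310,250,430),4)"
```

```text
t: 9.9
eef_pos: [0.666, 0.073, 0.0765]
ee_rot: [[0.449, -0.001, 0.894], [-0.894, -0.0, 0.449], [-0.0, -1.0, -0.001]]
force: [-0.7, 0.1, -0.1]
gripper_width: 0.0425
t 9.90 tcp_board [ 11.5 -35.6  76.5] w 42.5 F_board [-0.6  0.4 -0.1]
tool axes in board (cols) [[0.003, -0.001, 1.0], [-1.0, 0.0, 0.003], [-0.0, -1.0, -0.001]]
delta tool cm [-0.26  0.45 -0.65]
no green
```

View pics/side14.png

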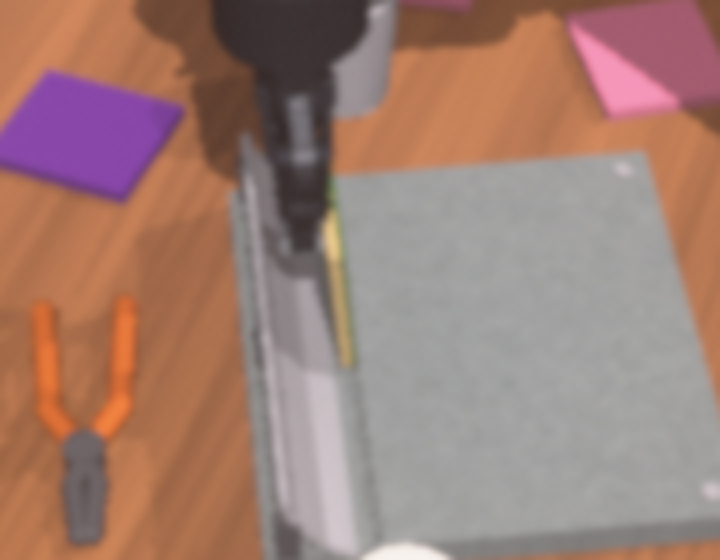

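```bash
python3 -m jog '[{"offset":[0,0,-0.8],"rot":[0,0,0],"gripper":0},{"offset":[0,0,-0.8],"rot":[0,0,0],"gripper":0}]'; python3 -c "
from h import *
st((5,-33,72))
crop(green(),'side15',(170,310,250,430),4)"
```

```text
t: 10.15
eef_pos: [0.6496, 0.0649, 0.0767]
ee_rot: [[0.449, -0.001, 0.894], [-0.894, -0.0, 0.449], [-0.0, -1.0, -0.001]]
force: [0.5, -0.6, -0.2]
gripper_width: 0.0427
t 10.15 tcp_board [ -6.7 -35.5  76.7] w 42.7 F_board [ 0.2 -0.7 -0.2]
tool axes in board (cols) [[0.003, -0.001, 1.0], [-1.0, 0.0, 0.003], [-0.0, -1.0, -0.001]]
delta tool cm [-0.24  0.47  1.18]
no green
```

View pics/side15.png

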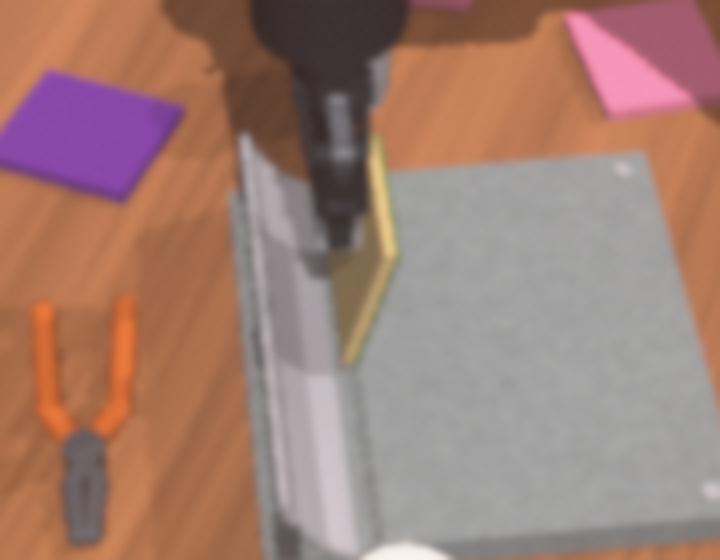

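```bash
python3 -m jog '[{"offset":[0,-0.3,-0.3],"rot":[0,0,0],"gripper":0},{"offset":[0,0,0],"rot":[0,0,0],"gripper":0},{"offset":[0,-2.5,0],"rot":[0,0,0],"gripper":0},{"offset":[0,-4.5,0],"rot":[0,0,0],"gripper":0},{"offset":[0,-4.5,0],"rot":[0,0,0],"gripper":0},{"offset":[4.5,-2,0],"rot":[0,0,0],"gripper":0},{"offset":[4.9,0,0],"rot":[0,0,0],"gripper":0},{"offset":[4.9,0,0],"rot":[0,0,0],"gripper":0},{"offset":[4.9,0,0],"rot":[0,0,0],"gripper":0},{"offset":[0,0,0],"rot":[0,0,0],"gripper":0}]'; python3 -c "
from h import *
st((5,-33,72))
crop(green(),'side16',(150,330,230,470),3)
crop(green('top'),'top16',(90,400,150,550),2)"
```

```text
t: 11.2
eef_pos: [0.7364, -0.1116, 0.2205]
ee_rot: [[0.454, 0.0, 0.891], [-0.891, -0.003, 0.454], [0.002, -1.0, -0.001]]
force: [-0.2, -0.2, -0.1]
gripper_width: 0.0428
t 11.20 tcp_board [  -7.7 -232.2  220.5] w 42.8 F_board [-0.3 -0.  -0.1]
tool axes in board (cols) [[0.01, -0.001, 1.0], [-1.0, -0.002, 0.01], [0.002, -1.0, -0.001]]
delta tool cm [-19.94  14.8    1.48]
no green
no green
```

View pics/side16.png

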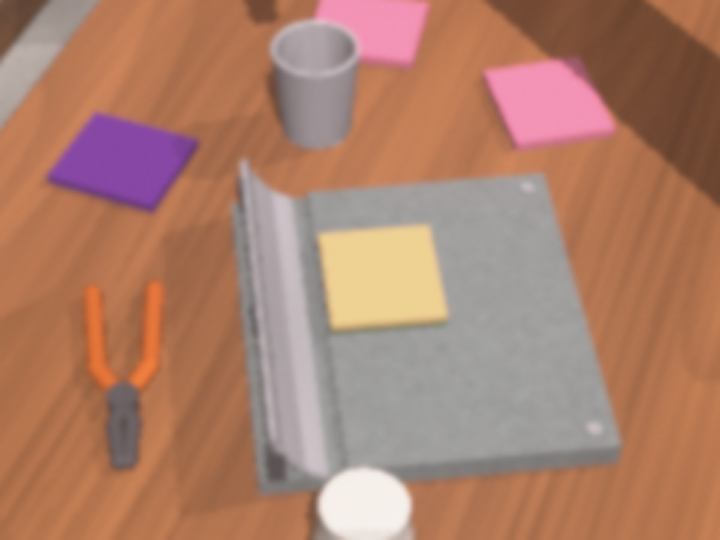

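View pics/top16.png

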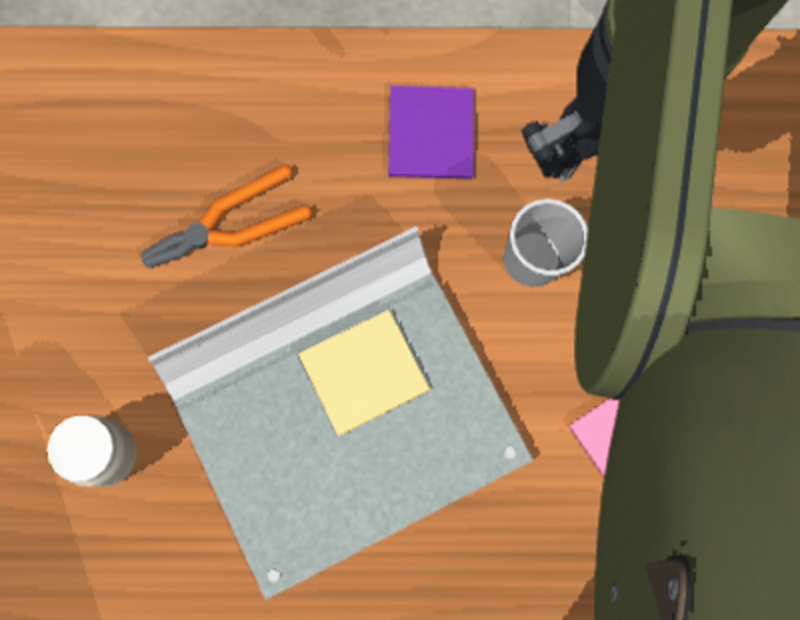

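The blank lies pale side up, centred at about (365,372) in the top crop. The jar, tin and pliers look unmoved. I'll check flatness in both cameras and compare their positions.

Run:
```python
from h import *
for n in("side","top"):
    im=snapshot(n); h=cv2.cvtColor(im,cv2.COLOR_RGB2HSV); m=cv2.inRange(h,(20,70,150),(32,255,255))
    k,l,s,ce=cv2.connectedComponentsWithStats(m)
    p=proj(n,bw(B,(-55,-32,26)))[0]
    i=min([i for i in range(1,k) if s[i][4]>300],key=lambda i:np.hypot(*(ce[i]-p))); mm=(l==i).astype(np.uint8)
    a=cv2.approxPolyDP(cv2.findContours(mm,0,1)[0][0],5,True)[:,0]
    print(n,s[i],np.round(wb(B,np.array([atz(n,u,.026) for u in a])),0)[:,:2].tolist(),np.round(wb(B,atz(n,ce[i],.026)),1))
    for t in("jar","tin","pliers"):
        r=mark_of(n,t); print(n,t,[np.round(q["pixel"],1).tolist() for q in r[:1]])
st()
```

```text
side [ 338  226   40   32 1050] [[-92.0, -72.0], [-20.0, -71.0], [-21.0, 11.0], [-93.0, 10.0]] [[-56.5 -29.4  26. ]]
side jar [[350.0, 343.9]]
side tin [[335.5, 194.0]]
side pliers [[273.9, 285.5]]
top [ 300  245   65   63 2328] [[-14.0, -72.0], [-15.0, 14.0], [-94.0, 15.0], [-93.0, -74.0]] [[-55.  -28.7  26. ]]
top jar [[198.2, 318.5]]
top tin [[415.6, 219.5]]
top pliers [[249.2, 212.5]]
t 11.70 tcp_board [  -7.  -223.5  221.1] w 42.7 F_board [ 0.1 -0.6 -0.8]
tool axes in board (cols) [[0.016, -0.002, 1.0], [-1.0, 0.002, 0.016], [-0.002, -1.0, -0.002]]
```

Both cameras put the blank flat at 26 mm, x about -94 to -14, at full 80 × 90 mm size. The other objects are where they were, within the networks' noise, and the hand is clear.

```bash
python3 -c "
from workcell import *
print(job_done())"
```

```text
the job is handed in; nothing more can be done
None
```

The bamboo blank is turned over: it lies flat on the grey board, pale side up, with the hand clear. I handed the job in at about 11.7 s.

**What I did:** I pushed the blank's far edge with the outsides of the half-open fingers. It climbed the stop, dropped into the groove and leaned there on its own after I backed off. I then went over to the back of the stop and pushed its overhanging edge up and back. It passed vertical and fell onto the board. I never gripped or lifted it. The highest force I read at the wrist was about 14 N.

**Last checks:**
- **Blank:** both cameras place its corners at about x -94 to -14 mm and y -73 to +14 mm in the board frame, assuming its top is 26 mm up. The top view gives its full size within a few mm. The side view's outline is several mm short, as it was before the move. The two centres agree to about 1.5 mm.
- **Jar, tin and pliers:** the networks' points shifted by 0.5 to 4 pixels between the first and last pictures. I took that as detection noise, because nothing came near these objects and they look unmoved.
- **Lean angle:** a rough fit gave about 51° against the stated 54°, with errors of up to about 4 pixels. I judged the lean mainly from the pictures.

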